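# Clamp a gas trap cartridge with the turnbuckle

### The arm

A 6-joint arm with a two-finger parallel gripper is mounted at the origin on the work surface. World frame = base frame: x ahead of the robot, y to its left, z up, the work surface at z = 0. Lengths are in mm, angles in rad, forces in N, time in s.
With the tool pointing down it reaches from about 350 to 975 mm from the base axis. Payload 7.1 kg.
Tool frame: the origin (TCP) lies on the front face of the gripper's body, between the roots of the fingers; the fingertips stand 80 mm ahead of it and the grasp point (between the pads) lies 61 mm ahead of it (env.tips_ahead is the distance from the TCP to the fingertips, in mm); z points along the fingers, y is the line along which they close (so a half turn about z gives the same grasp; the last joint's range is limited). The gripper opens to 88 mm and grips with 3 to 60 N. Pads are 20 mm wide; open, the fingers measure 115 mm over their backs; the gripper's body (75 mm by 178 mm) begins 61 mm behind the grasp point.
Start: joints at [-1.141, 0.423, 1.63, -0, 1.089, -0.019], TCP at [271.193, -563.081, 302.675] pointing down, gripper open.
Joint ranges: [-3, 3], [-0.9, 2.11], [0.09, 2.58], [-1.31, 4.45], [0.11, 2.69], [-2.54, 2.54]. Speed limits (rad/s): [2.39, 2.39, 3.01, 3.14, 3.14, 3.14].

### API

Orientations are given as a unit quaternion [x, y, z, w].
In Python, from station import env, set_gripper, viewer, workorder gives the robot as it stands. Calls block until the motion is done:
- env.reach(position, orientation): joint-space move of the TCP to a pose.
- env.move_l(position, rot=None, rate=150, f_stop=None): straight line of the TCP; rot=None keeps the orientation; rate is the mean speed in mm/s. With f_stop (N) it stops when the force on the tool has changed by that much, and returns True; else False.
- env.move_joints(angles): joint-space move.
- set_gripper(opening): finger opening in mm; the grip force is fixed at half the most; returns when the fingers have stopped.
- env.hold(seconds).
- env.ik(position, orientation): joint angles nearest the present ones, or None.
- env.read_state(): the state.
- viewer.camera(name): name is "scene" or "top" or "wrist"; returns the picture (400x640x3 uint8, blue, green, red); there is no depth.
- viewer.camera_params(name): a dict with "fx", "fy", "cx", "cy" (pixels), "dist" ([k1, k2, p1, p2, k3] as OpenCV has them; the pictures are not rectified), "pose" (4x4, takes a point from camera to world coordinates); the wrist camera has in their place "tool_from_camera" (4x4, takes a point from camera to tool coordinates, whose origin is the TCP and whose axes are the flange's). Camera axes: x right, y up, looking along -z (the intrinsics and any distortion apply to the point x, -y, -z); pixel columns grow to the right and rows downward; lengths in mm; the calibration is good to about 2 mm. A picture is of the moment at which its call begins: read the wrist's pose just before it. camera_params takes no time and is no camera call.
A pose or a line that the arm cannot do raises env.IKError and nothing moves.
- workorder.sign_off(): hands the job in; it is judged then, once.
The state is a dict: "time_s": time; "qpos": joint angles; "dq": joint speeds; "tau": joint torques, N m; "tool_pos": TCP position; "orientation": TCP orientation; "force": force on the tool from outside, world axes, zero at the start; "wrist_torque": the same for the moment, N m; "width": finger opening in mm; "grip_force": force on a finger pad.
Only numpy, scipy, OpenCV 4.12 (cv2) and the standard library are available. Lean on these libraries where they do the work, as an engineer would, in place of code of your own. Each camera call takes 0.05 s, during which the arm holds its last target. There are 200 camera calls.

### The job

Take the longer of the two trap cartridges out of the grey rest, lay it in the V-bed of the turnbuckle clamp, and turn the clamp's spoked middle sleeve so that both jaws draw in and press on the cartridge's two ends, until each sprung rubber pad is pushed about halfway (3 mm) into its cup; never push a pad fully in. The jaws may stand open or be drawn in too close at the start: if the cartridge does not fit between the pads, first turn the sleeve back to open them. Leave the shorter cartridge, the spanner and the small jar where they are.

Things in the scene. Friction and masses are not known exactly. Their poses are not given: they have to be found in the camera images.
- clamp: turnbuckle clamp, fixed: aluminium base plate 200 (x) x 250 (y) x 12 mm, origin at the centre of its underside, z up, x pointing roughly away from the robot. The turnbuckle lies along y on the robot's side, the V-bed parallel to it on the far side. The two jaws (plates 160 mm along x, tops 70 mm above the bench, cups to 87 mm) span both and slide along y
- sleeve_centre (a point): centre of the turnbuckle's sleeve, on its axis: (-55, 0, 60) mm in the clamp's frame, axes alike. Sleeve 25 mm diameter, 76 mm long along y. Four spokes (10 mm diameter, tips 42 mm from the axis) at y = 0, 90 degrees apart, at joint value + k*90 degrees from vertical, leaning to +x. Push a spoke's top from above with shut fingers, or pinch it, stroke by stroke
- bed (a point): centre of the cartridge's axis when it lies properly in the V-bed: at (60, 0, 70) mm in the clamp's frame, cartridge along the clamp's y. Axes as the clamp's. Two 90-degree V-supports, each 10 mm thick, stand at y = +35 and -35 mm, mouth about 50 mm wide, rims about 2 mm below the cartridge's axis; between them it is free down to the base plate
- sleeve (a joint): turn of the sleeve about the clamp's y axis, rad, 0 to 3.9, stays where left (friction 0.12 N m). It grows as the sleeve's top goes to the clamp's +x (away from the robot) and draws both jaws in, 4.775 mm each per rad; turned back, they open. Gap between the pads = 144 mm - 9.55 mm x value: the long cartridge is touched at about 2.51, both pads are halfway in at about 3.14
- pad_left (a joint): how far the left (clamp's +y) rubber pad is pushed into its cup, m, 0 (out) to 0.006 (fully in); spring 2 N per mm. Pad: 28 mm diameter, facing the cartridge's end, centred on the bed's axis; steel cup 34 mm diameter behind it
- pad_right (a joint): the same for the right (clamp's -y) pad
- long_cartridge: the long cartridge: aluminium tube 34 mm in diameter, 120 mm long with dark end bands, 0.18 to 0.35 kg; origin at its centre, length along its y axis; lies in one of the rest's two troughs, axis 45 mm above the bench
- rest: grey cartridge rest, fixed: base 165 (x) x 100 (y) x 8 mm, origin at the centre of its underside; two troughs along its y at x = +42.5 and -42.5 mm, each of two V-supports 10 mm thick at y = +30 and -30 mm
- short_cartridge: the other cartridge, same make but shorter and thinner: 84 mm long, 26 mm diameter; origin at its centre, length along its y axis. Stays in the rest.
- spanner: steel spanner 150 mm long lying flat between the clamp and the rest; bystander
- septa_jar: small jar, 40 mm diameter, 45 mm tall, near the robot; bystander
Things that resemble listed ones, but are neither listed nor needed, are in the scene too. Leave any turquoise look-alike of the long_cartridge alone.

How it is judged (in metres and radians):
On the way, in this order (a step that is already met when the one before it is completed fails the run):
1. the long cartridge lies in the clamp's V-bed, let go (x of long_cartridge in the frame of bed between -0.005 and 0.005 m and z of long_cartridge in the frame of bed between -0.004 and 0.004 m and y of long_cartridge in the frame of bed between -0.012 and 0.012 m and angle between the y axis of long_cartridge and the y axis of clamp, either way round below 0.08 rad and contact force between the fingers and long_cartridge below 0.1 N), for 0.2 s.
2. the turnbuckle has drawn both jaws in on the cartridge's ends: both pads pushed in 1 to 5 mm (x of long_cartridge in the frame of bed between -0.005 and 0.005 m and z of long_cartridge in the frame of bed between -0.004 and 0.004 m and y of long_cartridge in the frame of bed between -0.012 and 0.012 m and angle between the y axis of long_cartridge and the y axis of clamp, either way round below 0.08 rad and value of joint pad_left between 0.001 and 0.005 m and value of joint pad_right between 0.001 and 0.005 m and contact force between each of pad_left, pad_right and long_cartridge above 1 N), for 0.2 s.
At the end, for the whole second after the job is handed in: The long cartridge lies at rest in the V-bed (its centre within 5 mm across, 4 mm in height and 12 mm along the bed's centre, aligned within 0.08 rad), both pads press on its ends with more than 1 N and each is pushed in between 1 and 5 mm, and the sleeve is at rest (all of step 2 and linear speed of long_cartridge below 0.01 m/s and velocity of joint sleeve between -0.05 and 0.05 rad/s); the robot touches nothing.
It fails at once if a pad is pushed fully in (more than 5.7 mm) (value of joint any of pad_left, pad_right above 0.0057 m).
It fails at once if the short cartridge, the spanner or the small jar is moved more than 30 mm (distance of any of short_cartridge, spanner, septa_jar from where it was at the start of the episode above 0.03 m).
It also fails if it takes over 72 s, if anything falls off the work surface, if the arm or the gripper's body presses on something with over 40 N, if the wrist force passes 120 N, or if a joint passes its speed limit or range.

## Working session

There is one attempt and no reset: what is moved stays moved. The work goes in short steps, each a Python script; the robot and the scene stay as the last script left them, time stands still between calls to the robot, and variables do not carry over. Pictures are saved under pics/ and viewed, at most 10 in all, crops included, and the job is handed in when it is done.

```bash
mkdir -p pics; ls; python3 - <<'E'
from station import env, viewer
import cv2, numpy as np
a=viewer.camera("scene"); b=viewer.camera("top")
cv2.imwrite("pics/scene0.png",a); cv2.imwrite("pics/top0.png",b)
for n in("scene","top","wrist"):
    p=viewer.camera_params(n); print(n,{k:np.round(v,3).tolist() for k,v in p.items()})
print(env.read_state()["time_s"])
E
```

```text
pics
scene {'fx': 381.954, 'fy': 381.954, 'cx': 309.745, 'cy': 203.442, 'dist': [-0.047, 0.0, 0.0, 0.0, 0.0], 'pose': [[-0.766, -0.394, 0.508, 978.17], [0.643, -0.467, 0.607, 556.261], [-0.002, 0.791, 0.612, 589.648], [0.0, 0.0, 0.0, 1.0]]}
top {'fx': 405.758, 'fy': 405.758, 'cx': 314.61, 'cy': 201.082, 'dist': [-0.025, 0.0, 0.0, 0.0, 0.0], 'pose': [[0.156, 0.966, -0.205, 335.187], [-0.988, 0.151, -0.038, -2.694], [-0.005, 0.209, 0.978, 1032.604], [0.0, 0.0, 0.0, 1.0]]}
wrist {'fx': 315.329, 'fy': 315.329, 'cx': 318.852, 'cy': 200.836, 'dist': [-0.034, 0.0, 0.0, 0.0, 0.0], 'tool_from_camera': [[0.001, 0.966, 0.257, 71.073], [1.0, -0.001, 0.001, 0.396], [0.001, 0.257, -0.966, -81.35], [0.0, 0.0, 0.0, 1.0]]}
0.1
```

View pics/scene0.png

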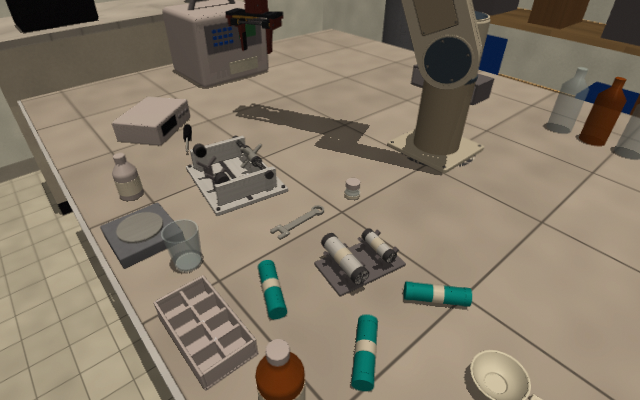

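View pics/top0.png

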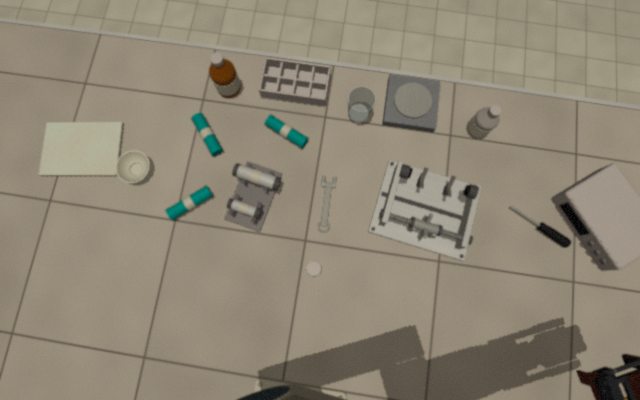

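The scene view shows the clamp at about (235,172), the rest at (360,262) with the long cartridge at (345,258) and the short one at (378,245). In the top view the clamp is at (425,210), the long cartridge at (257,177), the short one at (244,208) and the spanner at (327,205). The turquoise tubes are the look-alikes.

```bash
cat > h.py <<'E'
import cv2, numpy as np, json
from scipy.spatial.transform import Rotation as R
from station import env, set_gripper, viewer, workorder
F=np.diag([1.,-1,-1,1])
def down(yaw):  # tool x axis at heading yaw, z down
    c,s=np.cos(yaw),np.sin(yaw)
    return R.from_matrix(np.c_[[c,s,0],[s,-c,0],[0,0,-1]]).as_quat()
def cam(name):
    p=viewer.camera_params(name)
    K=np.array([[p["fx"],0,p["cx"]],[0,p["fy"],p["cy"]],[0,0,1]]);d=np.array(p["dist"])
    if name=="wrist":
        s=env.read_state();T=np.eye(4);T[:3,:3]=R.from_quat(s["orientation"]).as_matrix();T[:3,3]=s["tool_pos"]
        P=T@np.array(p["tool_from_camera"])
    else: P=np.array(p["pose"])
    return K,d,P@F      # pose in OpenCV convention
def shot(name,fn=None):
    c=cam(name);im=viewer.camera(name)
    if fn: cv2.imwrite(fn,im); np.savez(fn+".npz",K=c[0],d=c[1],P=c[2])
    return im,c
def load(fn): z=np.load(fn+".npz");return cv2.imread(fn),(z["K"],z["d"],z["P"])
def ray(c,uv):
    n=cv2.undistortPoints(np.float64(uv).reshape(-1,1,2),c[0],c[1])[:,0]
    return c[2][:3,3],np.c_[n,np.ones(len(n))]@c[2][:3,:3].T
def cast(c,uv,z):
    o,v=ray(c,uv);return o+v*((z-o[2])/v[:,2])[:,None]
def tri(cs,uvs):  # one point in several views
    A=0;b=0
    for c,uv in zip(cs,uvs):
        o,v=ray(c,uv);v=v[0]/np.linalg.norm(v[0]);M=np.eye(3)-np.outer(v,v);A=A+M;b=b+M@o
    X=np.linalg.solve(A,b);return X,max(np.linalg.norm(np.cross(X-ray(c,u)[0],ray(c,u)[1][0]/np.linalg.norm(ray(c,u)[1][0]))) for c,u in zip(cs,uvs))
def proj(c,X):
    W=np.linalg.inv(c[2]);return cv2.projectPoints(np.float64(X).reshape(-1,1,3),cv2.Rodrigues(W[:3,:3])[0],W[:3,3],c[0],c[1])[0][:,0]
E
python3 - <<'E'
from h import *
c=cam("top")
print("cart",cast(c,[[257,177],[238,170],[276,185]],45).round(0).tolist())
print("plate",cast(c,[[393,162],[480,180],[463,258],[370,236]],12).round(0).tolist())
print(env.read_state()["orientation"])
cart=cast(c,[[257,177]],45)[0]; cl=cast(c,[[426,210]],12)[0]
k=0
for P in (cl+[-30,-60,0],cl+[-30,60,0],cart+[-20,-40,0],cart+[-20,50,0]):
    # camera sits 71 mm along tool x, looks ~15deg back; tool x toward robot(-x)
    z=290
    for yaw in(np.pi,0):
        q=down(yaw)
        if env.ik([P[0],P[1],z],q) is not None: break
    env.reach([P[0],P[1],z],q); print(k,yaw,P.round(),env.read_state()["time_s"]); shot("wrist",f"pics/w{k}.png"); k+=1
ims=[cv2.imread(f"pics/w{i}.png") for i in range(4)]
cv2.imwrite("pics/m01.png",cv2.resize(np.vstack(ims[:2]),None,fx=.75,fy=.75))
cv2.imwrite("pics/m23.png",cv2.resize(np.vstack(ims[2:]),None,fx=.75,fy=.75))
E
```

```text
cart [[582.0, 189.0, 45.0], [592.0, 240.0, 45.0], [568.0, 138.0, 45.0]]
plate [[685.0, -150.0, 12.0], [672.0, -380.0, 12.0], [463.0, -353.0, 12.0], [482.0, -116.0, 12.0]]
[ 9.74930329e-01  2.22509242e-01 -1.50496507e-04 -6.83845563e-04]
0 3.141592653589793 [ 541. -309.   12.] 1.9167
1 3.141592653589793 [ 541. -189.   12.] 2.5167
2 3.141592653589793 [562. 149.  45.] 3.8417
3 3.141592653589793 [562. 239.  45.] 4.3417
```

View pics/m01.png

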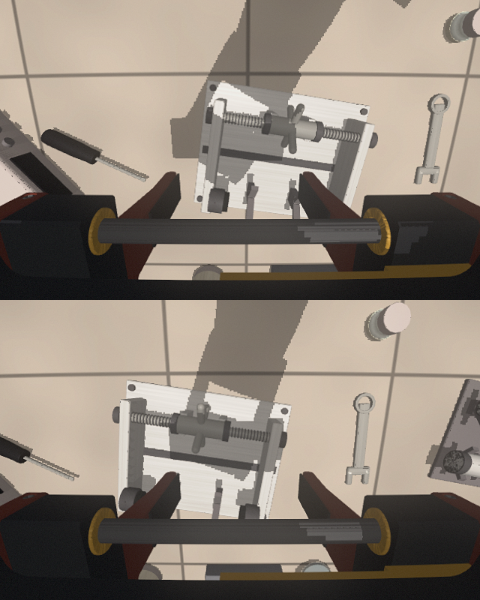

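View pics/m23.png

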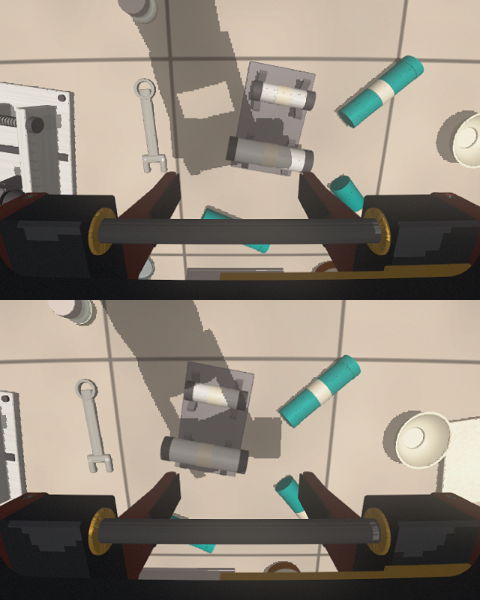

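The wrist views show the clamp in w0 and w1 (its far bed side hidden by the fingers) and the rest in w2 and w3. The long cartridge's dark ends are near w2 (310,197) and (410,213). I'll take clearer clamp views from further out and zoom in on the rest.

```bash
python3 - <<'E'
from h import *
for k,(x,y,yaw) in enumerate([(650,-310,np.pi-.12),(650,-190,np.pi-.12)]):
    env.reach([x,y,270],down(yaw)); shot("wrist",f"pics/c{k}.png")
print(env.read_state()["time_s"])
c=[cv2.imread(f"pics/c{k}.png")[0:260,80:560] for k in(0,1)]
cv2.imwrite("pics/mc.png",cv2.resize(np.vstack(c),None,fx=1.15,fy=1.15,interpolation=cv2.INTER_CUBIC))
a=cv2.imread("pics/w2.png")[70:250,270:450]; b=cv2.imread("pics/w3.png")[70:250,195:375]
cv2.imwrite("pics/mr.png",cv2.resize(np.hstack([a,b]),None,fx=2.2,fy=2.2,interpolation=cv2.INTER_CUBIC))
E
```

```text
7.0417
```

View pics/mc.png

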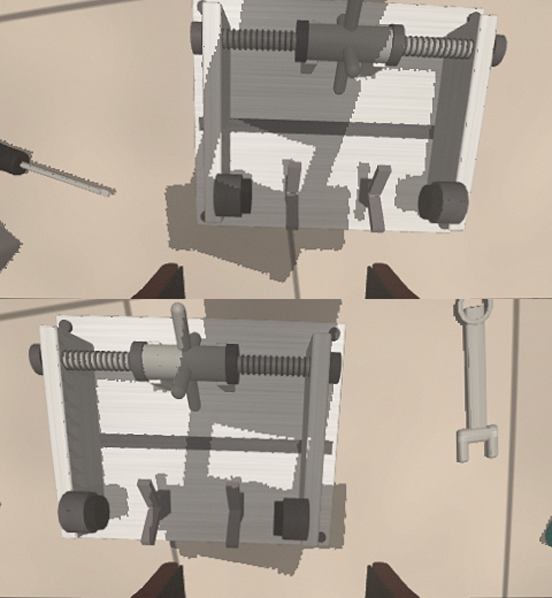

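View pics/mr.png

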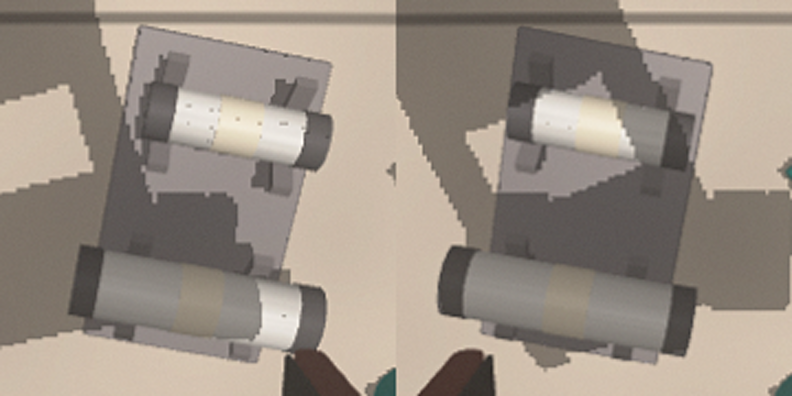

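mr.png shows the long cartridge's silhouette corners clearly, at (80,245), (70,313), (326,288) and (322,350) in the left half. In mc.png the jaws look drawn in too close, about 115 mm apart. The sleeve ends are at (297,40) and (402,46) in c0, and (133,361) and (239,364) in c1. I'll triangulate all of these.

```bash
python3 - <<'E'
from h import *
C={n:load(f"pics/{n}.png")[1] for n in("c0","c1","w0","w1","w2","w3")}
def c0(*p): return np.array(p)/1.15+[80,0]
def c1(x,y): return c0(x,y-299)
def r2(x,y): return np.array([x,y])/2.2+[270,70]
def r3(x,y): return np.array([x-396,y])/2.2+[195,70]
mid=lambda a,b:(np.array(a)+b)/2
cart={"L":(mid(r2(80,245),r2(70,313)),mid(r3(447,246),r3(438,313))),
"R":(mid(r2(326,288),r2(322,350)),mid(r3(695,288),r3(688,355))),"mid":(r2(202,299),r3(569,300))}
for k,(a,b) in cart.items(): print("cart",k,*[np.round(v,1) for v in tri([C["w2"],C["w3"]],[a,b])])
cl={"sleeveL":((297,40),(133,361)),"sleeveR":((402,46),(239,364)),"nutL":((191,38),(30,359)),"nutR":((505,50),(341,368)),
"VL far":((291,228),(150,545)),"VL near":((293,163),(147,481)),"VR near":((381,168),(235,486)),"VR far":((371,230),(233,547)),
"spoke +x tip":((340,90),(195,408)),"cupR top":((443,184),(293,499)),"padL":((251,192),(107,512)),"padR":((420,202),(274,518)),
"plateTR":((497,15),(345,325)),"plateBR":((466,231),(337,546))}
for k,(a,b) in cl.items(): print(k,*[np.round(v,1) for v in tri([C["c0"],C["c1"]],[c0(*a),c1(*b)])])
print("cams",C["c0"][2][:3,3],C["c1"][2][:3,3])
for n,o in(("c0",lambda x,y:c0(x,y)),("c1",c1)): pass
print("plate c1 TL,TR,BR",cast(C["c1"],[c1(57,316),c1(345,325),c1(337,546)],12).round(1).tolist())
print("plate c0 BR,TR",cast(C["c0"],[c0(466,231),c0(497,15)],12).round(1).tolist())
a=cv2.imread("pics/c0.png")[0:110,290:470];b=cv2.imread("pics/c1.png")[0:110,150:330];
w0=cv2.imread("pics/w0.png")[120:230,300:480];w1=cv2.imread("pics/w1.png")[120:230,180:360]
cv2.imwrite("pics/ms.png",cv2.resize(np.vstack([np.hstack([a,b]),np.hstack([w0,w1])]),None,fx=2.2,fy=2.2,interpolation=cv2.INTER_CUBIC))
E
```

```text
cart L [572.5 132.8  56.3] 0.0
cart R [591.  249.7  61.2] 0.4
cart mid [581.7 192.3  58.5] 0.1
sleeveL [ 518.4 -276.5   68. ] 0.1
sleeveR [ 529.7 -200.3   64.3] 0.3
nutL [ 507.7 -351.5   69.2] 0.5
nutR [ 541.3 -126.8   69.2] 0.1
VL far [ 659.1 -295.5   59.3] 0.9
VL near [ 606.2 -288.1   56.1] 0.6
VR near [ 618.8 -217.3   54.6] 0.8
VR far [ 671.4 -227.1   50.8] 1.1
spoke +x tip [ 553.3 -243.    37.9] 0.4
cupR top [ 634.5 -171.4   64.9] 0.5
padL [ 625.7 -324.3   61.5] 1.6
padR [ 648.5 -188.5   60.8] 0.1
plateTR [ 508.7 -116.3   41.5] 2.2
plateBR [ 688.2 -134.4   30.7] 0.6
cams [ 582.07801084 -300.44196614  351.45641611] [ 582.00026237 -180.20556461  351.6746298 ]
plate c1 TL,TR,BR [[461.7, -353.6, 12.0], [499.3, -110.0, 12.0], [695.1, -131.7, 12.0]]
plate c0 BR,TR [[693.7, -124.8, 12.0], [504.1, -99.2, 12.0]]
```

View pics/ms.png

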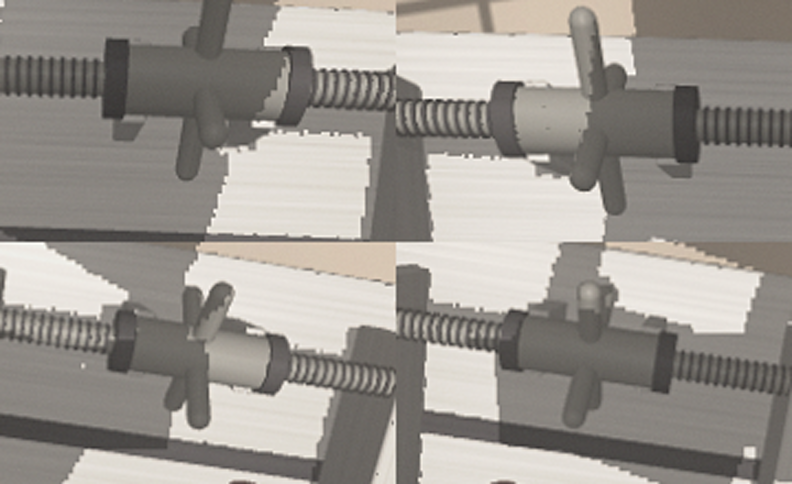

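The measurements agree with each other:
- **Sleeve and nuts:** both give a clamp yaw of about -8.5° and a sleeve centre of about (524,-239).
- **V-bed and pads:** both give a bed centre of about (637,-256).
- **Pad gap:** about 136 mm, so the sleeve is at about 0.8 and the cartridge fits.

In ms.png the raised spokes are at about ±45°, with tips at (213,140) and (585,183).

Next I'll refine the cartridge's axis and the spoke angle.

```bash
python3 - <<'E'
from h import *
C={n:load(f"pics/{n}.png")[1] for n in("c0","c1","w0","w1","w2","w3")}
def r2(x,y): return np.array([x,y])/2.2+[270,70]
def r3(x,y): return np.array([x-396,y])/2.2+[195,70]
m=lambda a,b:(a+b)/2
for n,c,p in(("w2",C["w2"],[m(r2(80,245),r2(70,313)),m(r2(326,288),r2(322,350)),r2(202,299)]),("w3",C["w3"],[m(r3(447,246),r3(438,313)),m(r3(695,288),r3(688,355)),r3(569,300)])):
    A=cast(c,p,45);B=cast(c,p,60);print(n,A[:,:2].round(1).tolist(),"band60",B[2,:2].round(1))
ps=lambda x,y,ox,oy:np.array([x/2.2+ox,y/2.2+oy])
S=np.array([524.2,-238.8,60]);a=np.deg2rad(-8.5);X=np.array([np.cos(a),np.sin(a),0])
for n,cs,uv in(("+x up",("c0","c1"),(ps(213,138,290,0),ps(585-396,182,150,0))),("+x up w",("w0","w1"),(ps(200,422-242,300,120),ps(575-396,420-242,180,120))),
 ("-x up w",("w0","w1"),(ps(224,290-242,300,120),ps(590-396,290-242,180,120))),("+x low",("c0","c1"),(ps(187,172,290,0),ps(617-396,206,150,0))),("-x up c1/w1",("c1","w1"),(ps(582-396,15,150,0),ps(590-396,288-242,180,120)))):
    P,e=tri([C[i] for i in cs],uv);d=P-S;print(n,P.round(1),round(e,1),"r",round(np.hypot(d@X,d[2]),1),"theta",round(np.degrees(np.arctan2(d@X,d[2])),1))
cam_=cam("top");print("proj bed,sleeve,cart in top",proj(cam_,[[637,-256,70],[524,-239,60],[582,191,45]]).round(0).tolist())
for yaw in(np.deg2rad(81),np.deg2rad(-99)):
    for p in([582,191,106],[637,-256,140]):
        q=env.ik(p,down(yaw));print(p,None if q is None else np.round(q,2))
E
```

```text
w2 [[575.3, 132.2], [595.7, 255.0], [585.4, 194.2]] band60 [581.2 192.1]
w3 [[575.3, 129.0], [596.6, 250.3], [585.6, 190.3]] band60 [581.4 192.5]
+x up [ 547.4 -242.4   87.1] 0.4 r 35.8 theta 40.8
+x up w [ 547.5 -241.8   88.6] 0.1 r 37.0 theta 39.4
-x up w [ 493.2 -234.    84.2] 0.3 r 39.6 theta -52.4
+x low [ 552.4 -242.8   33.6] 0.0 r 38.8 theta 132.9
-x up c1/w1 [ 492.7 -234.2   84.2] 0.3 r 40.0 theta -52.7
proj bed,sleeve,cart in top [[438.0, 180.0], [425.0, 224.0], [256.0, 177.0]]
[582, 191, 106] [ 0.3   0.68  1.75 -0.    0.72  0.45]
[637, -256, 140] [-0.4   0.71  1.56 -0.    0.87 -0.24]
[582, 191, 106] None
[637, -256, 140] None
```

The spokes stand at about +40°, so the sleeve is near 0.70 with a gap of about 137 mm, which matches the pads. The cartridge's centre is at (585.5,192), heading 80.4°, with its top measured at about 59 mm against an expected 62. Grasping it now.

```bash
python3 - <<'E'
from h import *
q=down(np.deg2rad(80.4)); x,y=585.5,192.3
set_gripper(62)
env.reach([x,y,190],q); print(env.move_l([x,y,107],rate=120,f_stop=15))
set_gripper(20); s=env.read_state(); print("w",s["width"],s["grip_force"],s["time_s"])
env.move_l([x,y,230],rate=120)
s=env.read_state(); print("w",s["width"],s["grip_force"],s["force"],s["tool_pos"],s["time_s"])
im,c=shot("wrist","pics/g.png"); im2,_=shot("scene","pics/gs.png")
cv2.imwrite("pics/mg.png",np.vstack([im[:,:400],im2[130:330,180:580]]))
E
```

```text
False
w 33.26548667021068 29.982180297374725 10.9583
w 33.179497288297334 29.95735913515091 [ 0.11285684  0.31998405 -3.59811298] [584.99678386 192.14348847 229.09571477] 12.1333
```

View pics/mg.png

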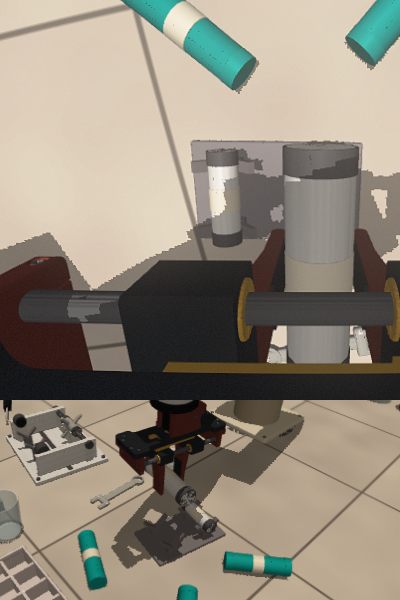

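The cartridge is held level, with its dark end band at about (320,147). The short cartridge and the rest are undisturbed. I'll place it with a correction for its along-axis grasp offset.

```bash
python3 - <<'E'
from h import *
_,c=load("pics/g.png"); s=env.read_state(); Rt=R.from_quat(s["orientation"]).as_matrix()
P=cast(c,[[320,146]],s["tool_pos"][2]-44)[0]; t=Rt.T@(P-s["tool_pos"]); print("end in tool",t.round(1))
off=t[0]-60; off=off if abs(off)<6 else 0
h=np.deg2rad(81.5); u=np.array([np.cos(h),np.sin(h)])
b=np.array([637.3,-256])-off*u; q=down(h)
env.reach([*b,230],q); env.move_l([*b,150],rate=120)
print("stop",env.move_l([*b,128],rate=30,f_stop=6)); s=env.read_state(); print(s["tool_pos"],s["force"],s["width"])
E
```

```text
end in tool [59.4  1.5 43.9]
stop True
[ 636.49606115 -255.21836898  133.01209071] [-0.53839924 -0.25270644  0.57501241] 33.45428491740158
```

```bash
python3 - <<'E'
from h import *
p=env.read_state()["tool_pos"]
env.move_l([p[0],p[1],p[2]-1],rate=20,f_stop=10)
set_gripper(52); env.hold(.3)
env.move_l([p[0],p[1],230],rate=150)
for k,(x,y) in enumerate([(660,-310),(660,-190)]):
    env.reach([x,y,270],down(np.pi-.12)); shot("wrist",f"pics/d{k}.png")
print(env.read_state()["time_s"])
c=[cv2.imread(f"pics/d{k}.png")[0:260,80:560] for k in(0,1)]
cv2.imwrite("pics/md.png",cv2.resize(np.vstack(c),None,fx=1.15,fy=1.15,interpolation=cv2.INTER_CUBIC))
E
```

```text
19.2333
```

View pics/md.png

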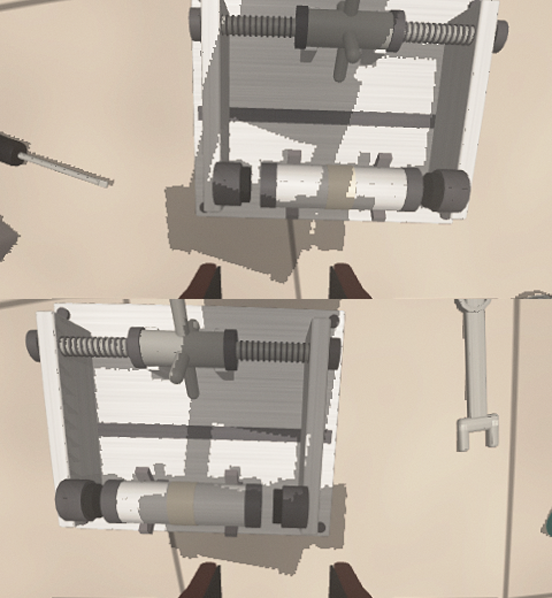

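The cartridge lies straight in the V-bed, centred between the pads with a gap of about 8 mm at each end. Now stroke 1: push the +40° spoke down to about 113°.

```bash
cat >> h.py <<'E'
S=np.array([524.2,-238.8]);a_=np.deg2rad(-8.5);QX=down(np.pi+a_)
def at(D,z): return [S[0]+D*np.cos(a_),S[1]+D*np.sin(a_),z+env.tips_ahead]   # fingertip at offset D, height z
def go(D,z,rate=50,f=35):
    r=env.move_l(at(D,z),rate=rate,f_stop=f);s=env.read_state()
    print((D,z),"stop" if r else "",'tipz',round(s["tool_pos"][2]-env.tips_ahead,1),"F",np.round(s["force"],1),"M",np.round(s["wrist_torque"],2),"t",round(s["time_s"],1));return r
E
python3 - <<'E'
from h import *
print(env.tips_ahead); set_gripper(0); env.reach(at(28,125),QX)
print(go(28,75,40,4))
for D,z in((30,80),(32,70),(35,62),(36,53.5)):
    if go(D,z): break
go(38,80,100); go(24,120,150)
E
```

```text
80.0
(28, 75) stop tipz 92.8 F [1.9 0.4 3. ] M [ 0.07 -0.3  -0.05] t 21.5
True
(30, 80)  tipz 80.9 F [ 3.2 -2.2  6.1] M [-0.21 -0.72 -0.01] t 22.0
(32, 70)  tipz 70.2 F [2.7 0.1 3.8] M [-0.06 -0.61 -0.05] t 22.3
(35, 62)  tipz 61.6 F [ 0.8 -0.6  0.8] M [-0.06 -0.23  0.04] t 22.6
(36, 53.5)  tipz 53.2 F [-0.4 -0.2  0.6] M [ 0.02 -0.11  0.  ] t 23.0
(38, 80)  tipz 80.6 F [ 0.3 -0.3  0. ] M [ 0.07 -0.11  0.06] t 23.4
(24, 120)  tipz 120.0 F [ 0.  -0.8 -0.7] M [ 0.01 -0.18 -0.05] t 23.8
```

```bash
python3 - <<'E'
from h import *
go(22,110,150); go(22,75,30,3.5)
E
```

```text
(22, 110)  tipz 108.3 F [ 0.5  0.4 -0.7] M [ 0.03 -0.14  0.01] t 24.1
(22, 75) stop tipz 98.0 F [0.3 0.6 4.8] M [ 0.05 -0.17 -0.01] t 24.6
```

Contact at 98 mm puts the next spoke at about 27°, so the sleeve is at about 2.0. Stroke 2 follows the spoke's arc down until it lies horizontal, with the fingertip at 65 mm, which is a sleeve value of about 3.14.

```bash
python3 - <<'E'
from h import *
for th in (35,45,55,65,75,82,90):
    t=np.deg2rad(th)
    if go(min(37*np.sin(t)+7,35),60+37*np.cos(t)+5,40,30): break
E
```

```text
(np.float64(28.222328144988705), np.float64(95.30862563869269))  tipz 95.1 F [ 2.2 -0.6  0.3] M [-0.04 -0.45 -0.01] t 25.0
(np.float64(33.16295090390226), np.float64(91.16295090390226))  tipz 90.6 F [-0.1 -0.5  0.2] M [ 0.03 -0.08 -0.03] t 25.3
(35, np.float64(86.22232814498871))  tipz 85.8 F [ 0.9 -0.7 -0.4] M [ 0.05 -0.07  0.05] t 25.6
(35, np.float64(80.63687568440588))  tipz 80.3 F [ 0.4 -0.6 -0.3] M [ 0.09 -0.12 -0.01] t 25.8
(35, np.float64(74.57630466879327))  tipz 74.2 F [-0.3  0.3 -0.7] M [ 0.03 -0.09  0.04] t 26.1
(35, np.float64(70.14940473552242))  tipz 69.8 F [-0.2 -0.1 -0.5] M [ 0.03 -0.17 -0.03] t 26.4
(35, np.float64(65.0))  tipz 64.6 F [0.5 0.7 0.4] M [-0.01 -0.15  0.03] t 26.7
```

The finger ran outward past the tip: the force fell to zero and the spoke stayed at about 30°. I'll lift, probe again, and follow the arc with the finger more centred over the tip.

```bash
python3 - <<'E'
from h import *
go(38,66,100); go(38,112,200); go(21,112,150); 
go(21,80,30,3.5); z=env.read_state()["tool_pos"][2]-80; c=np.clip((z-65)/37,-1,1); t0=np.degrees(np.arccos(c)); print("theta",t0)
for th in np.arange(t0+7,68,7):
    t=np.deg2rad(th)
    if go(37*np.sin(t)+1,60+37*np.cos(t)+5,40,30): break
E
```

```text
(38, 66)  tipz 66.2 F [-0.3 -0.7  0.9] M [ 0.05 -0.14 -0.04] t 26.9
(38, 112)  tipz 112.9 F [-0.6 -0.5 -1.4] M [ 0.02 -0.13  0.02] t 27.3
(21, 112)  tipz 111.0 F [-0.  -0.5 -0.5] M [ 0.05 -0.11  0.01] t 27.6
(21, 80) stop tipz 97.0 F [0.6 1.  4.2] M [ 0.1  -0.3   0.01] t 28.2
theta 30.01426233467525
(np.float64(23.274510770523516), np.float64(94.54397011123982))  tipz 95.3 F [3.  1.6 5.3] M [ 0.19 -0.55  0.02] t 28.4
(np.float64(26.70898418401439), np.float64(91.60917383584274))  tipz 92.5 F [3.1 0.2 5.9] M [ 0.28 -0.68 -0.01] t 28.7
(np.float64(29.76019585837868), np.float64(88.27769606700151))  tipz 89.4 F [3.9 1.9 5.5] M [ 0.24 -0.85 -0.01] t 29.0
(np.float64(32.38265925535451), np.float64(84.59920146491464))  tipz 85.8 F [2.6 0.3 7. ] M [ 0.2  -0.73 -0.03] t 29.2
(np.float64(34.53727948596738), np.float64(80.62852791148646))  tipz 81.8 F [3.6 0.3 6.7] M [ 0.1  -0.82 -0.  ] t 29.5
```

The finger is in steady contact and driving, at about 63° (sleeve about 2.67). Continuing to horizontal.

```bash
python3 - <<'E'
from h import *
for D,z in((34,77),(34,73),(34,69),(34,66.5),(34,64.8)):
    if go(D,z,25,25): break
E
```

```text
(34, 77)  tipz 78.2 F [ 4.4 -0.1  5.2] M [-0.01 -0.86  0.02] t 29.8
(34, 73)  tipz 74.1 F [ 3.6 -0.4  5.5] M [-0.1  -0.85  0.  ] t 30.1
(34, 69)  tipz 70.0 F [ 3.9 -0.2  4.7] M [-0.04 -0.81  0.03] t 30.4
(34, 66.5)  tipz 67.4 F [ 3.4 -0.6  4.2] M [-0.06 -0.85 -0.02] t 30.7
(34, 64.8)  tipz 65.6 F [ 3.7 -0.8  5.4] M [-0.08 -0.83  0.01] t 30.9
```

```bash
python3 - <<'E'
from h import *
go(35,85,100); go(35,180,200)
for k,(x,y) in enumerate([(660,-310),(660,-190)]):
    env.reach([x,y,250],down(np.pi-.12)); shot("wrist",f"pics/e{k}.png")
print(env.read_state()["time_s"])
c=[cv2.imread(f"pics/e{k}.png")[0:230,90:550] for k in(0,1)]
cv2.imwrite("pics/me.png",cv2.resize(np.vstack(c),None,fx=1.3,fy=1.3,interpolation=cv2.INTER_CUBIC))
E
```

```text
(35, 85)  tipz 85.2 F [-0.5  0.1 -0. ] M [ 0.04 -0.16  0.02] t 31.3
(35, 180)  tipz 179.0 F [-0.1 -0.1 -0.4] M [ 0.07 -0.16  0.04] t 31.9
33.1
```

View pics/me.png

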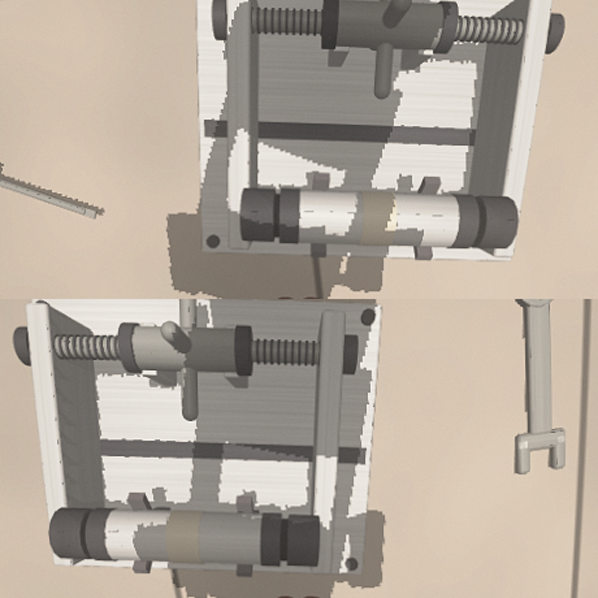

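The final view shows the spokes horizontal and vertical, so the sleeve is at about 3.12. The cartridge is straight in the bed with both pads on its ends, each pad showing as a short band at about (280,215) and (478,222). The arm is clear.

```bash
python3 -c "
from station import workorder
print(workorder.sign_off())"
```

```text
the job is handed in; nothing more can be done
None
```

The job is handed in: the long cartridge lies in the V-bed, clamped between both pads with the sleeve at about 3.12 rad (roughly halfway in, judged from fingertip height and the last picture, since the pad joints can't be read), and the sign-off gave no verdict.

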